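# Press a connector home with bench locking pliers

### The job

The upright circuit board in one of the two bench-mounted locking pliers has a white connector that still stands proud. Squeeze the handles of those pliers together until they lock over centre by themselves with the connector fully home, let go, then flick the small release lever so that the pliers spring open again. Leave the empty pliers untouched.

Things in the scene. Friction and masses are not known exactly. Their poses are not given: they have to be found in the camera images.
- pliers: Pliers to use: steel locking pliers lying flat on a fixed aluminium base, an upright green board (74 x 2 mm, top at z = 108 mm) between the jaws. Origin: on the table straight below the pivot; x points from the pivot to the jaws, y left, z up. Two handles run from the pivot to x = -157 mm, symmetric about y = 0, 11 mm thick, from z = 46 to 64 mm, only the table below them behind x = -70 mm.
- handle (a joint): Closing angle of each handle, rad: 0 open (start), 0.11 centre, 0.13 locked at the stop. Squeeze along the pliers' y at x = -130 mm, z = 55 mm: 61 mm over the outsides when open, 27 mm locked. The handles move together even if only one is pushed; about 5 N on each. Past centre they snap shut the last 2.5 mm each and stay locked.
- release (a joint): Swing of the release lever on top of the pliers, rad: 0 at rest, 0.36 at its stop. A bar from its own pin (pliers x = -20 mm) towards -x with an upright thumb tab at x = -65 mm, y = 0 (14 mm in x, 8 mm in y, z = 72 to 106 mm). Pushing the tab from its -y side towards +y by 7 to 16 mm (the stop), about 5 N, trips the locked pliers; it springs back. Nearby nothing else is above z = 80 mm.
- connector (a joint): How far the white connector (22 x 10 x 16 mm, on the -y face of the board at pliers x = 60 mm, z = 55 mm) has been pressed in, m: 0 to 0.001 at the start (5 mm proud), 0.005 fully home. The jaw presses it as the handles are squeezed; it stays where it is pressed.
- empty_pliers: The same pliers on the same kind of base, but with no board between the jaws. Fixed. Same frame and sizes as the other. Not to be touched.

How it is judged (in metres and radians):
On the way, in this order (a step that is already met when the one before it is completed fails the run):
1. the pliers stay locked with the connector home and the fingers off them (value of joint handle above 0.12 rad and value of joint connector above 0.004 m and contact force between the fingers and pliers below 0.5 N), for 0.2 s.
2. the release lever is flicked (value of joint release above 0.08 rad), for 0.02 s.
At the end, for the whole second after the job is handed in: The pliers are open again (handle below 0.03 rad), the release lever is back at rest (below 0.05 rad) and the connector is still home (pressed in by more than 4 mm) (value of joint handle below 0.03 rad and value of joint connector above 0.004 m and value of joint release below 0.05 rad); the robot touches nothing.
It fails at once if the empty pliers are touched with more than 3 N (contact force between any of the fingers, the arm and empty_pliers above 3 N).
It also fails if it takes over 40 s, if anything falls off the work surface, if the arm or the gripper's body presses on something with over 40 N, if the wrist force passes 120 N, or if a joint passes its speed limit or range.

### The arm

A 6-joint arm with a two-finger parallel gripper is mounted at the origin on the work surface. World frame = base frame: x ahead of the robot, y to its left, z up, the work surface at z = 0. Lengths are in mm, angles in rad, forces in N, time in s.
With the tool pointing down it reaches from about 275 to 1000 mm from the base axis. Payload 8.4 kg.
Tool frame: the origin (TCP) lies midway between the tips of the shut fingers; the grasp point (between the pads) lies 19 mm behind it; x points along the fingers, y is the direction in which the jaws open and shut, and the axes are right-handed (so a half turn about x gives the same grasp; the last joint's range is limited). The gripper opens to 85 mm and grips with 20 to 120 N. Pads are 22 mm wide; open, the fingers measure 114 mm over their backs; the gripper's body (76 mm by 85 mm) begins 54 mm behind the grasp point. The pads swing forward as they close: fully open they stand 13 mm farther back than shut.
Start: joints at [1.117, 0.353, 1.633, -0, 1.155, -0.002], TCP at [272.865, 562.292, 231.281] pointing down, gripper open.
Joint ranges: [-2.63, 2.63], [-0.92, 2.1], [0.06, 2.66], [-1.3, 4.44], [0, 2.69], [-3.02, 3.02]. Speed limits (rad/s): [2.22, 2.22, 2.79, 3.14, 3.14, 3.14].

### API

Orientations are given as a unit quaternion [x, y, z, w].
In Python, from cell import arm gives the robot as it stands.
- The arm moves only by the shell command python3 -m inch 'ROWS' [FORCE]. ROWS is JSON, one flat list of numbers, 7 for each row, row after row: the shift along the tool's x, y, z in units of 0.15 m (1.0 is 0.15 m), then the turn, a rotation vector about the tool's x, y, z in units of 180 degrees (1.0 is 180 degrees), then the closure, from 0 (fully open) to 1 (shut). In form: [tx, ty, tz, rx, ry, rz, grip, tx, ty, tz, rx, ry, rz, grip, ...]. A call has 1 to 5 rows; each row is the pose to reach, as a shift and turn from the pose measured when the call began, along the tool's axes at that moment, turning the shorter way round; what a row does not reach only later rows make up. A row lasts 1/8 s, in which the tool goes at most 62.5 mm and 10.7 degrees, less where a joint would pass 70% of its speed; a pose out of reach is approached as far as the arm can. A call with a number of a shift or a turn outside -1 to 1 is refused whole. A call with a gripper value outside its range is refused whole. The fingers move at their own pace and stop on an object; FORCE is the grip in N (left out, the last holds). Time passes only in rows, so rows that repeat a pose let the fingers close. It gives the time, the measured TCP pose, the force and the opening at its end, in the units of the state.
- arm.get_state(): the state, without advancing time (a new reading comes with each control period).
- arm.capture(name): name is "scene" or "top" or "wrist"; returns (picture, depth): 384x512x3 uint8, red, green, blue; 384x512 float32, mm along the optical axis (not along the pixel's ray), 0 where there is no reading.
- arm.camera_model(name): a dict with "fx", "fy", "cx", "cy" (pixels), "extrinsics" (4x4, takes a point from world to camera coordinates). Camera axes: x right, y up, looking along -z (the intrinsics and any distortion apply to the point x, -y, -z); pixel columns grow to the right and rows downward; lengths in mm; the calibration is good to about 2 mm. A picture is of the moment at which its call begins: read the wrist's pose just before it. camera_model takes no time and is no camera call; for the wrist camera it gives the pose at the moment of the call.
- arm.finish_job(): hands the job in, once; it reports no verdict.
The state is a dict: "clock": time; "joint_positions": joint angles; "joint_vel": joint speeds; "joint_efforts": joint torques, N m; "tool_pos": TCP position; "tool_rot": TCP orientation; "force": force on the tool from outside, world axes, zero at the start; "moment": the same for the moment, N m; "gripper_width": opening from 0.0 (shut) to 1.0 (fully open).
Only numpy, scipy, OpenCV 4.12 (cv2) and the standard library are available. Lean on these libraries where they do the work, as an engineer would, in place of code of your own. Each camera call takes 0.05 s, during which the arm holds its last target. There are 200 camera calls.

## Working session

There is one attempt and no reset: what is moved stays moved. The work goes in short steps, Python scripts to look and compute and a shell command to move; the robot and the scene stay as the last step left them, time stands still between calls to the robot, and variables do not carry over. Pictures are saved under pics/ and viewed, about 8 in all and at most 12, crops included, and the job is handed in when it is done.

```bash
ls; mkdir -p pics; cat > h.py <<'E'
import numpy as np, cv2
from cell import arm
def grab(n, tag):
    m=arm.camera_model(n); im,d=arm.capture(n)
    np.savez(f'pics/{tag}.npz',im=im,d=d,K=[m['fx'],m['fy'],m['cx'],m['cy']],E=np.array(m['extrinsics']))
    cv2.imwrite(f'pics/{tag}.png',im[:,:,::-1]); return m
def load(tag):
    z=np.load(f'pics/{tag}.npz'); return z['im'],z['d'],z['K'],z['E']
def cloud(d,K,E):
    v,u=np.mgrid[:d.shape[0],:d.shape[1]]
    p=np.stack([(u-K[2])/K[0]*d,-(v-K[3])/K[1]*d,-d],-1)
    R,t=E[:3,:3],E[:3,3]
    return (p-t)@R
E
python3 - <<'E'
from h import *
for n in('scene','top'):
    m=grab(n,n+'0'); print(n,{k:v for k,v in m.items() if k!='extrinsics'})
a=[cv2.imread(f'pics/{n}0.png') for n in('scene','top')]
cv2.imwrite('pics/both.png',cv2.resize(np.vstack(a),(400,600)) )
print(arm.get_state())
E
```

```text
pics
scene {'fx': 357.0386757342924, 'fy': 357.0386757342924, 'cx': 256.7030672160344, 'cy': 184.1100728104427}
top {'fx': 441.8672352237173, 'fy': 441.8672352237173, 'cx': 256.52930484174385, 'cy': 192.34494700953448}
{'clock': 0.1, 'joint_positions': array([ 1.11662333e+00,  3.53592117e-01,  1.63404501e+00, -3.74009931e-06,
        1.15521515e+00, -2.42243331e-03]), 'joint_vel': array([-0.00025041, -0.00039329, -0.00208026,  0.00071541, -0.00169079,
        0.00040499]), 'joint_efforts': array([-6.65475363e-04, -6.06366706e+01, -3.42814600e+01, -3.37054416e-05,
        4.24388636e-03,  1.08982954e-05]), 'tool_pos': array([272.6655747 , 561.91442089, 230.63481293]), 'tool_rot': array([ 0.15792867,  0.68924477, -0.15879679,  0.68904555]), 'force': array([ 0.08629874, -0.4504726 , -0.03333345]), 'moment': array([-0.03374884,  0.03042901,  0.01044058]), 'gripper_width': 1.0046414401775363}
```

View pics/top0.png

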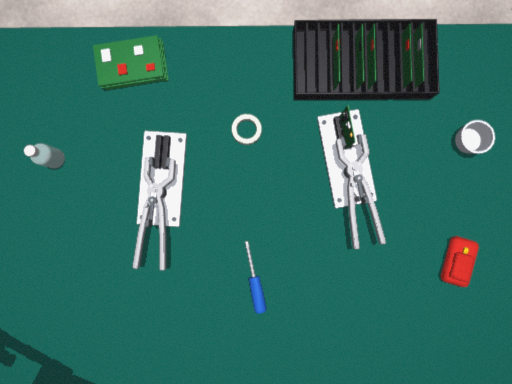

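View pics/scene0.png

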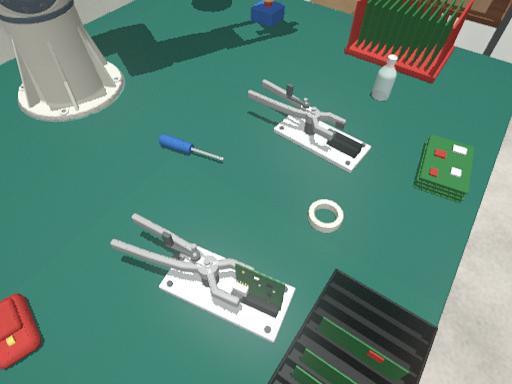

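The top view shows the boarded pliers at right: base plate about (347,158), handle ends (355,246) and (381,241), board at (347,128). The empty pliers are at left, about (160,200).

```bash
cat > m.py <<'E'
from h import *
def run(tag,box,zcheck=True):
    im,d,K,E=load(tag); P=cloud(d,K,E)
    u0,u1,v0,v1=box; S=np.zeros(d.shape,bool); S[v0:v1,u0:u1]=1; S&=d>0
    hsv=cv2.cvtColor(im,cv2.COLOR_RGB2HSV)
    z=P[...,2]
    return im,hsv,P,S,z
if __name__=='__main__':
    for tag,box in(('top0',(305,395,100,255)),('scene0',(105,300,205,340))):
        im,hsv,P,S,z=run(tag,box)
        print(tag,'table z',np.median(z[S&(z<15)]))
        w=S&(hsv[...,1]<40)&(hsv[...,2]>180)&(z<35)
        q=P[w]; print('plate n',len(q),'z',np.median(q[:,2]))
        r=cv2.minAreaRect(q[:,:2].astype(np.float32)); print('plate',r)
        h=S&(z>38)&(z<75)&(hsv[...,1]<70)
        q=P[h]; print('steel n',len(q),'z pct',np.percentile(q[:,2],[5,25,50,75,95]).round(1))
        t=S&(z>82)&(hsv[...,1]<90); print('high grey',t.sum(),P[t].mean(0) if t.any() else '')
        g=S&(z>75)&(hsv[...,1]>90); print('board',g.sum(),P[g].mean(0), P[g][:,2].max())
        for zl in(38,):
            hb=(S&(z>zl)).astype(np.uint8); n,l,st,c=cv2.connectedComponentsWithStats(hb)
            for i in range(1,n):
                if st[i,4]>30: print(st[i],P[l==i].mean(0).round(1))
    im=cv2.imread('pics/top0.png')[95:260,295:405]; cv2.imwrite('pics/c1.png',cv2.resize(im,None,fx=3.6,fy=3.6,interpolation=2))
    m=load('top0'); print(np.round(m[3],3))
E
python3 m.py
```

```text
top0 table z -0.552537792444128
plate n 1874 z 10.896039229554846
plate ((651.3084106445312, -202.74253845214844), (202.62918090820312, 93.11177825927734), 10.374216079711914)
steel n 1622 z pct [52.1 60.6 62.2 63.7 67.3]
high grey 145 [ 652.73566729 -199.50049004   99.23802549]
board 93 [ 701.20818338 -191.50801228   93.79415253] 109.84800682121472
[ 335  105   51  144 2142] [ 600.3 -209.8   66.1]
scene0 table z -0.6833982602840977
plate n 3188 z 11.109769654098443
plate ((627.5950317382812, -201.77960205078125), (247.17532348632812, 99.72457122802734), 9.497516632080078)
steel n 3105 z pct [46.6 58.7 62.2 63.3 69.5]
high grey 527 [ 675.34159612 -198.943318     95.99421008]
board 65 [ 703.89593139 -193.00799955  106.19572263] 109.16662881514648
[ 110  214  175   94 4114] [ 619.4 -213.2   67.1]
[294 330   6  10  31] [ 783.4 -212.5   43.9]
[[-7.00000e-03 -1.00000e+00 -3.00000e-03 -4.15800e+00]
 [ 9.98000e-01 -7.00000e-03  6.40000e-02 -5.76479e+02]
 [-6.40000e-02 -3.00000e-03  9.98000e-01 -9.15046e+02]
 [ 0.00000e+00  0.00000e+00  0.00000e+00  1.00000e+00]]
```

View pics/c1.png

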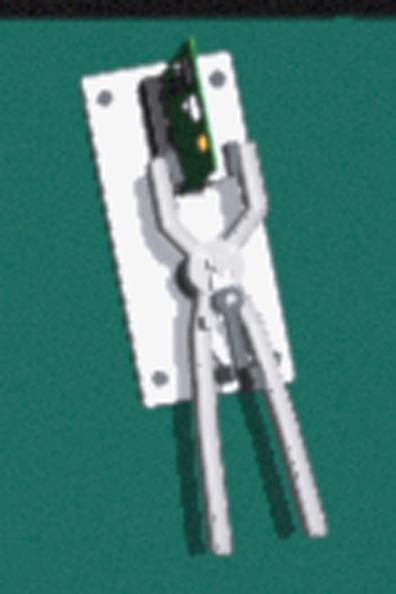

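The crop shows the jaws, the board leaning toward +x, the pivot at crop (213,270), and the dark tab around (232,372). Handle ends are at (220,550) and (315,530). Next I fit the frame.

```bash
cat > f.py <<'E'
from m import *
T0=np.array([640.,-205]); a0=np.radians(10.4)
def loc(p,c=T0,a=a0):
    q=p[...,:2]-c; return np.stack([q[...,0]*np.cos(a)+q[...,1]*np.sin(a),-q[...,0]*np.sin(a)+q[...,1]*np.cos(a)],-1)
if __name__=='__main__':
  for tag,box in(('top0',(305,395,100,255)),('scene0',(105,300,205,340))):
    im,hsv,P,S,z=run(tag,box); L=loc(P)
    h=S&(z>56)&(z<68)
    print(tag,'xmin',L[h][:,0].min())
    for x in range(-175,-60,15):
        k=h&(abs(L[...,0]-x)<5); y=np.sort(L[k][:,1]); 
        if len(y)<6: continue
        i=np.argmax(np.diff(y)); print(x,'right',y[0].round(1),y[i].round(1),'left',y[i+1].round(1),y[-1].round(1),'mid',(y[:i+1].mean()+y[i+1:].mean())/2)
    t=S&(z>84)&(z<112)&(L[...,0]<0)&(L[...,0]>-120)
    print('tab',t.sum(),L[t].min(0),L[t].max(0),P[t].mean(0),np.percentile(z[t],[5,95]))
    t=S&(z>100)&(z<112)&(L[...,0]>10)&(hsv[...,1]>60); q=P[t]
    if len(q)>5: print('board top',len(q),cv2.minAreaRect(q[:,:2].astype(np.float32)), L[t].min(0),L[t].max(0))
    # plate on plane z=11 
    w=S&(hsv[...,1]<40)&(hsv[...,2]>180)&(abs(z-11)<4)
    q=P[w]; r=cv2.minAreaRect(q[:,:2].astype(np.float32)); print('plate',r,loc(np.array(r[0])))
E
python3 f.py
```

```text
top0 xmin -178.41640030167298
-175 right -28.5 -18.5 left 25.8 35.6 mid 4.000624562462237
-160 right -27.6 -16.8 left 23.3 34.5 mid 3.9081533398268054
-145 right -27.5 -16.6 left 21.8 33.8 mid 3.50534447412344
-130 right -26.3 -14.9 left 20.7 32.5 mid 3.5833460128678425
-115 right -24.6 -13.7 left 19.4 30.7 mid 3.534768433676657
-100 right -23.4 -11.9 left 18.8 29.2 mid 3.557564471372192
-85 right -21.5 -12.5 left 15.8 27.6 mid 2.5545617829247256
-70 right -19.5 -8.6 left 14.9 25.0 mid 3.2545625944523815
tab 47 [-92.22825827  -0.87614347] [-78.36980452   7.18906905] [ 555.31631094 -216.55043516  101.28954759] [ 89.48816163 107.00276175]
board top 58 ((703.8515625, -191.3223876953125), (71.00595092773438, 3.541064977645874), 9.581610679626465) [29.76963808 -0.3303319 ] [100.78082171   3.53186867]
plate ((649.4570922851562, -201.5792236328125), (199.35726928710938, 90.02139282226562), 9.9734468460083) [9.91924179 1.65739183]
scene0 xmin -175.491155947139
-175 right -29.6 -20.1 left 23.7 33.2 mid 1.074678844110272
-160 right -29.5 -18.1 left 22.2 33.1 mid 1.037697601688702
-145 right -28.7 -17.7 left 20.8 31.2 mid 0.6613050593425456
-130 right -27.6 -16.9 left 20.1 30.3 mid 0.6023270516907235
-115 right -26.4 -15.9 left 18.6 29.4 mid 0.787796776386207
-100 right -25.5 -14.3 left 22.7 27.2 mid 2.380794182517805
-85 right -23.8 -12.2 left 14.0 25.7 mid 0.16897212749158008
-70 right -21.6 -11.0 left 12.6 23.9 mid 0.11900868921174634
tab 108 [-90.08959918  -2.91053545] [-75.77807731   5.56680566] [ 559.77704284 -219.7790095    97.83729285] [ 85.44684344 105.81709345]
board top 193 ((706.02490234375, -192.74867248535156), (71.75065612792969, 3.7577884197235107), 9.998252868652344) [31.2826608  -1.95175255] [103.02497641   2.24401905]
plate ((651.5302734375, -202.2118682861328), (199.6698760986328, 89.94947814941406), 9.825028419494629) [11.84415916  0.66089171]
```

```bash
cat > go.py <<'E'
# prints tool-axis shift/turn (move units) to pliers-frame target x y z (TCP, mm)
import sys; from h import *
from scipy.spatial.transform import Rotation as R
YAW=np.radians(10.0); PIV=np.array([620.,-207.2,0])
def go(px,py,pz):
    s=arm.get_state(); Rt=R.from_quat(s['tool_rot']); M=Rt.as_matrix()
    Rz=R.from_euler('z',YAW); t=PIV+Rz.apply([px,py,pz])
    yv=Rz.apply([0,1,0]); yv*=np.sign(yv@M[:,1]); xv=np.array([0,0,-1.]); 
    G=R.from_matrix(np.stack([xv,yv,np.cross(xv,yv)],1))
    d=t-s['tool_pos']; 
    print('t',s['clock'],'tcp',s['tool_pos'].round(1),'F',s['force'].round(1),'w',round(s['gripper_width'],3),'pl',Rz.inv().apply(s['tool_pos']-PIV).round(1))
    print('target',t.round(1),'shift',(M.T@d/150).round(3),'turn',((Rt.inv()*G).as_rotvec()/np.pi).round(4))
go(*map(float,sys.argv[1:4]))
E
python3 go.py -130 0 160
```

```text
t 0.1 tcp [272.7 561.9 230.6] F [ 0.1 -0.5 -0. ] w 1.005 pl [-208.5  817.7  230.6]
target [ 492.  -229.8  160. ] shift [ 0.476 -4.11   3.619] turn [-1.994e-01 -1.000e-04  4.000e-04]
```

```bash
python3 -m inch '[0,-0.3,0.26,-0.05,0,0,0, 0,-0.6,0.52,-0.1,0,0,0, 0,-0.9,0.78,-0.15,0,0,0, 0,-1,0.9,-0.2,0,0,0, 0,-1,0.9,-0.2,0,0,0]'; python3 go.py -130 0 160
```

```text
clock: 0.72
tool_pos: [329.0, 366.7, 230.8]
tool_rot: [-0.062, 0.705, 0.061, 0.704]
force: [0.5, 0.1, 0.8]
gripper_width: 1.002
t 0.725 tcp [329.  366.7 230.8] F [0.5 0.1 0.8] w 1.002 pl [-186.9  615.7  230.8]
target [ 492.  -229.8  160. ] shift [ 0.477 -4.104  0.382] turn [-0.0001 -0.0003  0.0004]
```

```bash
A='[0,-0.4,0.04,0,0,0,0, 0,-0.8,0.08,0,0,0,0, 0,-1,0.1,0,0,0,0]'; python3 -m inch '[0,-0.4,0.04,0,0,0,0, 0,-0.8,0.08,0,0,0,0, 0,-1,0.1,0,0,0,0]'; python3 -m inch '[0,-0.4,0.04,0,0,0,0, 0,-0.8,0.08,0,0,0,0, 0,-1,0.1,0,0,0,0]';python3 -m inch '[0,-0.4,0.04,0,0,0,0, 0,-0.8,0.08,0,0,0,0, 0,-1,0.1,0,0,0,0]' ; python3 go.py -130 0 160
```

```text
clock: 1.1
tool_pos: [369.9, 220.4, 230.9]
tool_rot: [-0.061, 0.705, 0.06, 0.704]
force: [0.2, 0.3, -0.5]
gripper_width: 1.002
clock: 1.48
tool_pos: [410.9, 73.7, 231.2]
tool_rot: [-0.059, 0.705, 0.058, 0.705]
force: [-0.2, 0.6, -0.6]
gripper_width: 0.998
clock: 1.85
tool_pos: [451.6, -73.6, 231.4]
tool_rot: [-0.057, 0.705, 0.056, 0.705]
force: [0.3, 1.0, 0.2]
gripper_width: 0.996
t 1.85 tcp [451.6 -73.6 231.4] F [0.3 1.  0.2] w 0.996 pl [-142.6  160.9  231.4]
target [ 492.  -229.8  160. ] shift [ 0.478 -1.07   0.099] turn [-0.0045 -0.      0.0005]
```

```bash
python3 -m inch '[0,-0.4,0.04,0,0,0,0, 0,-0.8,0.08,0,0,0,0, 0.1,-1,0.1,-0.0045,0,0,0, 0.3,-1,0.1,-0.0045,0,0,0, 0.3,-1,0.1,-0.0045,0,0,0]'; python3 - <<'E'
from h import *
m=grab('wrist','w1'); 
E
python3 go.py -130 0 160
```

```text
clock: 2.48
tool_pos: [489.6, -218.3, 184.5]
tool_rot: [-0.06, 0.706, 0.061, 0.703]
force: [-0.4, 1.3, -0.1]
gripper_width: 1.002
t 2.525 tcp [ 490.4 -218.4  185.9] F [-0.2 -0.8  0.5] w 0.998 pl [-129.6   11.4  185.9]
target [ 492.  -229.8  160. ] shift [ 0.173 -0.076 -0.002] turn [-0.0005 -0.0006  0.    ]
```

View pics/w1.png

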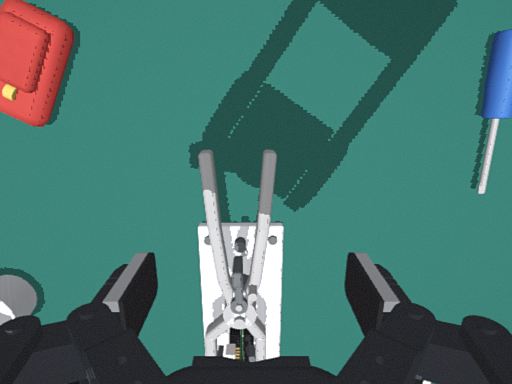

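The wrist view shows the handles from (207,155) to (215,220) and (270,155) to (264,220), with the tab at (240,243). I use it as a third measurement.

```bash
cat > w.py <<'E'
import sys; from h import *
from go import PIV,YAW
E
sed -i 's/^go(/if __name__=="__main__": go(/' go.py
cat > w.py <<'E'
import sys; from h import *
from go import PIV,YAW,R
im,d,K,E=load(sys.argv[1]); P=(cloud(d,K,E)-PIV)@R.from_euler('z',YAW).as_matrix()
z=P[...,2]; ok=(d>0)&(abs(P[...,1])<45)
h=ok&(z>56)&(z<70)
print('xmin',P[h&(P[...,0]<-100)][:,0].min(),'z',np.median(z[h&(P[...,0]<-100)]))
for x in range(-150,-65,15):
    y=np.sort(P[h&(abs(P[...,0]-x)<4)][:,1])
    if len(y)<9: continue
    i=np.argmax(np.diff(y)); print(x,y[[0,i,i+1,-1]].round(1),'mid',((y[0]+y[-1])/2).round(2))
t=ok&(z>84)&(z<112)&(abs(P[...,0]+65)<25)
print('tab',t.sum(),P[t].min(0).round(1),P[t].max(0).round(1)); t&=z>103
print('tab top',t.sum(),P[t].min(0).round(1),P[t].max(0).round(1))
E
python3 w.py w1
```

```text
xmin -158.1568363085536 z 62.53342329299548
-150 [-32.  -20.6  21.1  31.9] mid -0.03
-135 [-31.  -19.5  20.4  31.4] mid 0.2
-120 [-29.3 -18.4  18.8  29.9] mid 0.33
-105 [-28.2 -17.   18.   28.6] mid 0.2
-90 [-27.2 -15.7  16.3  27.8] mid 0.28
-75 [-25.9 -14.2  14.5  26.3] mid 0.17
tab 283 [-73.   -3.7  84. ] [-58.7   4.3 106.2]
tab top 154 [-73.   -3.3 103. ] [-58.7   4.  106.2]
```

The wrist view agrees to within 0.3 mm. I align over the handles, then descend.

```bash
python3 -m inch '[0.05,-0.076,0,0,0,0,0, 0.1,-0.076,0,0,0,0,0, 0.173,-0.076,0,0,0,0,0, 0.173,-0.076,0,0,0,0,0]' 20; python3 go.py -130 0.2 36
```

```text
clock: 3.02
tool_pos: [491.6, -229.3, 159.0]
tool_rot: [-0.061, 0.706, 0.061, 0.703]
force: [0.5, 0.5, 0.1]
gripper_width: 1.002
t 3.025 tcp [ 491.6 -229.3  159. ] F [0.5 0.5 0.1] w 1.002 pl [-130.2    0.6  159. ]
target [ 491.9 -229.6   36. ] shift [ 0.82  -0.003  0.004] turn [-0.0006 -0.0011 -0.0003]
```

```bash
python3 -m inch '[0.25,-0.003,0,0,0,0,0, 0.5,-0.003,0,0,0,0,0, 0.7,-0.003,0,0,0,0,0, 0.82,-0.003,0,0,0,0,0, 0.82,-0.003,0,0,0,0,0]' 20; python3 go.py -130 0.2 36
```

```text
clock: 3.65
tool_pos: [490.7, -229.3, 35.3]
tool_rot: [-0.06, 0.706, 0.062, 0.703]
force: [0.7, 0.0, 0.3]
gripper_width: 1.002
t 3.65 tcp [ 490.7 -229.3   35.3] F [0.7 0.  0.3] w 1.002 pl [-131.2    0.7   35.3]
target [ 491.9 -229.6   36. ] shift [-0.005 -0.003  0.008] turn [-0.0005 -0.0016 -0.0007]
```

```bash
python3 -m inch '[0,-0.003,0,0,0,0,0.3, 0,-0.003,0,0,0,0,0.5, 0,-0.003,0,0,0,0,0.6, 0,-0.003,0,0,0,0,0.75, 0,-0.003,0,0,0,0,0.8]' 30;python3 -m inch '[0,0,0,0,0,0,0.8, 0,0,0,0,0,0,0.8, 0,0,0,0,0,0,0.8, 0,0,0,0,0,0,0.8]'; python3 go.py -130 0.2 36
```

```text
clock: 4.28
tool_pos: [490.7, -229.5, 36.5]
tool_rot: [-0.06, 0.706, 0.062, 0.703]
force: [-3.7, 3.5, 10.3]
gripper_width: 0.308
clock: 4.78
tool_pos: [490.7, -229.5, 36.7]
tool_rot: [-0.06, 0.706, 0.062, 0.703]
force: [-0.8, 2.3, -0.5]
gripper_width: 0.31
t 4.775 tcp [ 490.7 -229.5   36.7] F [-0.8  2.3 -0.5] w 0.31 pl [-131.2    0.5   36.7]
target [ 491.9 -229.6   36. ] shift [ 0.004 -0.002  0.008] turn [-0.0006 -0.0015 -0.0008]
```

The opening is 26 mm, which means locked at the stop. I let go, then rise.

```bash
python3 -m inch '[0,0,0,0,0,0,0, 0,0,0,0,0,0,0, 0,0,0,0,0,0,0, 0,0,0,0,0,0,0, 0,0,0,0,0,0,0]'; python3 -m inch '[-0.2,0,0,0,0,0,0, -0.5,0,0,0,0,0,0, -0.8,0,0,0,0,0,0, -1,0,0,0,0,0,0, -1,0,0,0,0,0,0]';  python3 - <<'E'
from h import *
grab('wrist','w2'); grab('scene','s2'); a=cv2.imread('pics/w2.png'); b=cv2.imread('pics/s2.png')
cv2.imwrite('pics/c2.png',np.hstack([a[130:384,130:400],cv2.resize(b[200:340,100:300],None,fx=2.6,fy=2.6)[:254]]))
E
python3 w.py w2; python3 go.py -65 -30 160
```

```text
clock: 5.4
tool_pos: [490.8, -229.5, 36.7]
tool_rot: [-0.06, 0.706, 0.062, 0.703]
force: [-0.6, 0.1, 0.8]
gripper_width: 1.0
clock: 6.02
tool_pos: [492.9, -230.4, 189.1]
tool_rot: [-0.061, 0.705, 0.061, 0.704]
force: [0.0, -1.5, -0.5]
gripper_width: 1.001
xmin -160.4435210905948 z 62.56500117556111
-150 [-12.7  -1.6   2.6  12.7] mid 0.03
-135 [-12.8  -2.5   2.6  13.8] mid 0.52
-120 [-13.9  -3.4   3.5  14. ] mid 0.06
-105 [-15.   -4.3   4.5  15.1] mid 0.04
-90 [-15.2  -5.3   5.4  15.4] mid 0.08
-75 [-15.5  -5.4   5.5  15.6] mid 0.05
tab 266 [-72.6  -3.4  84.4] [-58.5   4.2 105.8]
tab top 149 [-72.   -3.3 103.1] [-58.5   3.9 105.8]
t 6.125 tcp [ 491.2 -229.6  186.3] F [ 0.7  0.  -0.3] w 1.001 pl [-130.7    0.3  186.3]
target [ 561.2 -248.   160. ] shift [ 0.173 -0.202  0.439] turn [-0.0006 -0.0015 -0.0008]
```

View pics/c2.png

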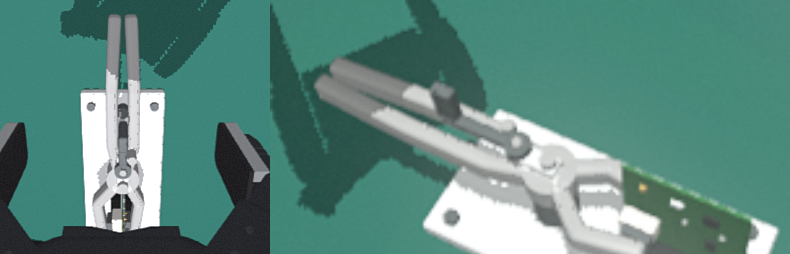

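The handles hold at 26.5 mm over the outsides at x = -130, so they are locked with the fingers off, and the jaw is pressed up to the connector. I now shut the fingers and move to the -y side of the tab.

```bash
python3 -m inch '[0,-0.1,0.2,0,0,0,1, 0,-0.2,0.44,0,0,0,1, 0.17,-0.24,0.44,0,0,0,1, 0.17,-0.24,0.44,0,0,0,1, 0.17,-0.24,0.44,0,0,0,1]'; python3 go.py -65 -36 87
```

```text
clock: 6.75
tool_pos: [561.5, -253.4, 159.8]
tool_rot: [-0.06, 0.707, 0.062, 0.702]
force: [-0.7, -0.4, -0.0]
gripper_width: 0.002
t 6.75 tcp [ 561.5 -253.4  159.8] F [-0.7 -0.4 -0. ] w 0.002 pl [-65.6 -35.3 159.8]
target [ 562.2 -253.9   87. ] shift [ 0.485 -0.006  0.007] turn [-0.0007 -0.002  -0.0011]
```

```bash
python3 -m inch '[0.2,0,0,0,0,0,1, 0.4,0,0,0,0,0,1, 0.48,0,0,0,0,0,1, 0.48,0,0,0,0,0,1]'; python3 go.py -65 -18 87; python3 -m inch '[0,0.06,0,0,0,0,1, 0,0.11,0,0,0,0,1, 0,0.11,0,0,0,0,1]'; python3 go.py -65 -8 87
```

```text
clock: 7.25
tool_pos: [560.8, -253.0, 87.9]
tool_rot: [-0.06, 0.707, 0.062, 0.702]
force: [0.5, -0.0, 0.3]
gripper_width: 0.001
t 7.25 tcp [ 560.8 -253.    87.9] F [ 0.5 -0.   0.3] w 0.001 pl [-66.3 -34.9  87.9]
target [ 559.1 -236.2   87. ] shift [0.006 0.112 0.008] turn [-0.0007 -0.0022 -0.0013]
clock: 7.62
tool_pos: [558.2, -236.1, 88.7]
tool_rot: [-0.06, 0.707, 0.062, 0.702]
force: [0.5, 0.0, -0.3]
gripper_width: 0.0
t 7.625 tcp [ 558.2 -236.1   88.7] F [ 0.5  0.  -0.3] w 0.0 pl [-65.9 -17.8  88.7]
target [ 557.4 -226.4   87. ] shift [0.012 0.065 0.006] turn [-0.0004 -0.002  -0.0011]
```

```bash
python3 -m inch '[0,0.025,0,0,0,0,1, 0,0.055,0,0,0,0,1, 0,0.055,0,0,0,0,1]'; python3 go.py -65 -6 87
```

```text
clock: 8.0
tool_pos: [556.9, -228.5, 88.9]
tool_rot: [-0.061, 0.707, 0.062, 0.702]
force: [-0.6, -4.7, -0.3]
gripper_width: 0.004
t 8.0 tcp [ 556.9 -228.5   88.9] F [-0.6 -4.7 -0.3] w 0.004 pl [-65.8 -10.   88.9]
target [ 557.  -224.4   87. ] shift [0.013 0.027 0.005] turn [-0.0003 -0.0019 -0.0007]
```

```bash
python3 -m inch '[0,0.027,0,0,0,0,1, 0,0.027,0,0,0,0,1]'; python3 - <<'E'
from h import *
grab('scene','s3'); b=cv2.imread('pics/s3.png')
cv2.imwrite('pics/c3.png',cv2.resize(b[180:340,90:300],None,fx=3,fy=3))
E
python3 w.py s3; python3 go.py -65 -36 87
```

```text
clock: 8.25
tool_pos: [556.6, -225.0, 89.0]
tool_rot: [-0.061, 0.706, 0.062, 0.703]
force: [0.9, -6.2, -1.6]
gripper_width: 0.002
xmin -155.34169009192254 z 61.15371236307008
-150 [-32.5 -25.  -22.7 -22.7] mid -27.64
-135 [-32.  -32.  -31.5 -30.5] mid -31.27
-105 [-29.2 -22.2 -20.3 -20.3] mid -24.74
-90 [-28.2 -19.7 -18.6 -17.7] mid -22.94
-75 [-26.8 -17.9 -16.8 -15.9] mid -21.35
tab 176 [-68.9 -21.5  84.8] [-52.2  13.8 111.5]
tab top 76 [-64.4 -21.5 103.1] [-52.2  13.8 111.5]
t 8.3 tcp [ 556.6 -225.1   89. ] F [ 0.6 -5.4 -2.3] w 0.002 pl [-65.5  -6.6  89. ]
target [ 562.2 -253.9   87. ] shift [ 0.013 -0.196  0.004] turn [-0.0003 -0.0017 -0.0004]
```

View pics/c3.png

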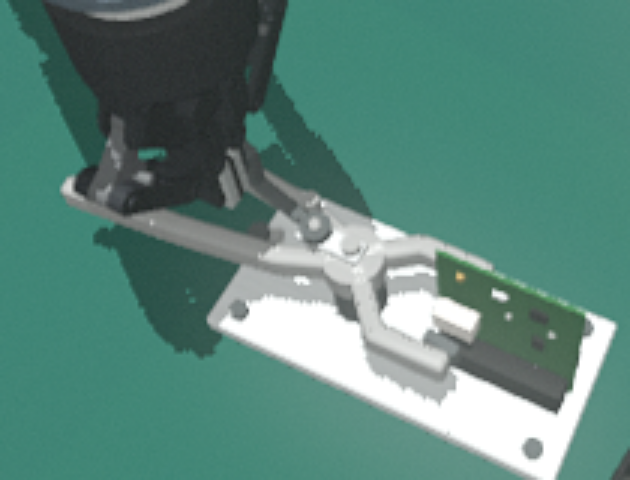

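The pliers have sprung open: the right handle is at -32 mm and the jaw, at crop (440,350), has moved away from the connector at (460,315). I back off the tab and rise clear.

```bash
python3 -m inch '[0,-0.1,0,0,0,0,1, 0,-0.2,0,0,0,0,1, 0,-0.2,0,0,0,0,1]'; python3 -m inch '[-0.3,0,0,0,0,0,1, -0.6,0,0,0,0,0,1, -0.7,0,-0.2,0,0,0,1, -0.7,0,-0.45,0,0,0,1, -0.7,0,-0.45,0,0,0,1]'; python3 - <<'E'
from h import *
grab('wrist','w4'); grab('scene','s4'); a=cv2.imread('pics/w4.png'); b=cv2.imread('pics/s4.png')
b=cv2.resize(b[200:340,100:300],None,fx=2.6,fy=2.6)
cv2.imwrite('pics/c4.png',np.hstack([a[10:374,200:460],b]))
E
python3 w.py w4; python3 w.py s4; python3 go.py -130 -36 190
```

```text
clock: 8.68
tool_pos: [562.1, -256.0, 89.0]
tool_rot: [-0.06, 0.706, 0.061, 0.703]
force: [0.1, 0.0, -0.8]
gripper_width: -0.003
clock: 9.3
tool_pos: [493.9, -267.4, 194.5]
tool_rot: [-0.06, 0.707, 0.061, 0.702]
force: [-0.2, 0.1, -0.5]
gripper_width: -0.0
xmin -158.40242732212195 z 62.57212591221406
-150 [-31.8 -21.4  21.   31.8] mid -0.03
-135 [-30.9 -20.4  19.9  31.3] mid 0.2
-120 [-29.1 -19.2  18.7  29.8] mid 0.37
-105 [-28.1 -18.   17.2  28.8] mid 0.33
-90 [-27.1 -15.9  16.4  28.1] mid 0.54
-75 [-24.3 -14.8  14.2  25.3] mid 0.5
tab 284 [-72.8  -4.   84.3] [-58.4   4.2 106.2]
tab top 137 [-72.   -3.9 103.1] [-58.5   3.7 106.2]
xmin -156.0146529724219 z 62.40658583332569
-150 [-32.6 -22.3  20.8  31.2] mid -0.69
-135 [-31.4 -21.1  19.1  30.5] mid -0.44
-120 [-30.1 -19.6  18.3  28.9] mid -0.6
-105 [-29.1 -18.9  17.3  27.7] mid -0.72
-90 [-28.6 -17.7  18.2  26.2] mid -1.2
-75 [-26.8 -15.8  16.4  24.5] mid -1.18
tab 111 [-70.   -4.9  84.3] [-55.1   3.8 106.1]
tab top 42 [-69.3  -4.3 103.1] [-56.4   3.2 106.1]
t 9.4 tcp [ 496.3 -267.6  194.5] F [-0.9 -0.4  1.1] w -0.003 pl [-132.3  -38.   194.5]
target [ 498.2 -265.2  190. ] shift [0.03  0.013 0.016] turn [-0.001  -0.0013 -0.0004]
```

View pics/c4.png

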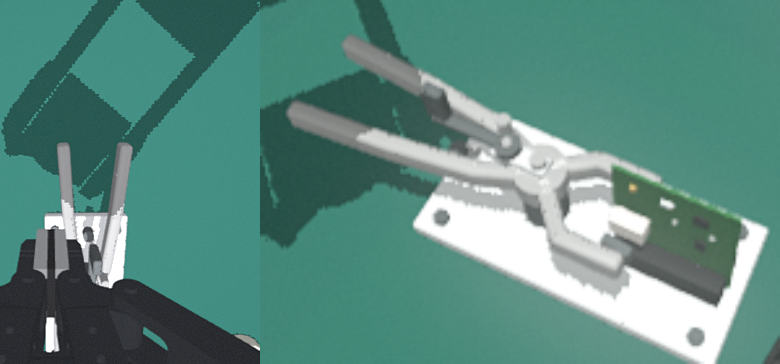

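The handles and tab are back at their starting values. One more check: how far the connector moved, comparing depth before and after.

```bash
python3 - <<'E'
from h import *
from go import PIV,YAW,R
for t in('scene0','s4'):
    im,d,K,E=load(t); P=(cloud(d,K,E)-PIV)@R.from_euler('z',YAW).as_matrix()
    hsv=cv2.cvtColor(im,cv2.COLOR_RGB2HSV)
    m=(d>0)&(abs(P[...,0]-60)<14)&(P[...,1]<-1)&(P[...,1]>-22)&(P[...,2]>44)&(P[...,2]<68)&(hsv[...,1]<50)&(hsv[...,2]>150)
    q=P[m]; f=q[(q[:,2]<60)&(q[:,2]>50)]; print(t,m.sum(),'y pct',np.percentile(q[:,1],[2,10,50]).round(1),'front y',np.median(f[:,1]).round(2),len(f))
E
```

```text
scene0 158 y pct [-20.5 -16.1 -12.7] front y -15.67 45
s4 176 y pct [-21.4 -15.2  -9.1] front y -11.17 41
```

```bash
python3 -c "
from cell import arm
print(arm.finish_job())"
```

```text
the job is handed in; nothing more can be done
None
```

I squeezed the boarded pliers until they locked, let go, then flicked the release lever. The pliers sprang open and I handed in the job at about 9.4 s of the 40 s; no verdict was reported.

- **Locked:** with the fingers off, the handles stayed about 26.5 mm apart over the outsides (27 mm expected when locked).
- **Lever:** I pushed the tab towards +y until the pliers tripped, with about 6 N measured on the tool.
- **Open again:** the handles are about 61 mm apart, as at the start. The tab is back at rest.
- **Connector:** its front face moved in by about 4.5 mm and now stands at y ≈ -11.2 mm. That matches fully home within the depth noise (about 1 mm), but I couldn't read the joint value directly.
- **Clearance:** the arm ended up clear of everything. The only path near the empty pliers was a pass at TCP height z ≈ 230 mm, and the force readings showed no contact.

**Disagreement:** the scene and top cameras differed by up to about 3 mm sideways. The wrist camera agreed with their average to about 0.3 mm, so I used that.

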